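# Hold a mounting plate home in the drilling jig

### The job

Take the white mounting plate with the two brass bushes off its sloping rest and stand it upright on its long thin edge in the slot of the drilling jig, down on the slot floor and still clear of the red sprung plunger. Then slide it along the slot against the plunger until it is fully home against the blue stop block, and finish while still holding it there, pressed firmly but not forced against the stop, as if ready for drilling. Leave the grey plate lying on its rest.

Things in the scene. Friction and masses are not known exactly. Their poses are not given: they have to be found in the camera images.
- plate_center (a point): Centre of the white plate with two brass-rimmed round marks (the part to load): a rigid slab 120 mm long (its own y), 70 mm high (its own z, the long edge with z = -35 mm is the lower one) and 12 mm thick (its own x), about 0.1 to 0.2 kg. It starts leaning on a blue sloping rest, 27 degrees from vertical, its top edge towards the robot, its front face (+x) up and away from the robot. Each plate fits either rest; the two rests may be swapped.
- rest_a: Blue sloping rest on a dark base that carries the white plate, fixed; origin at the centre of its underside, 130 mm wide along its y, 105 mm along its x, 87 mm high. A lip carries the plate's lower edge (36 mm above the table); behind the plate there are only two narrow arms, one near each end (82 mm free between them), so the upper part of the plate can be pinched across its 12 mm thickness at mid-length, with the fingers sloping along the plate.
- rest_b: The same kind of rest, carrying the grey plate; fixed.
- grey_plate_center (a point): Centre of the grey plate with one mark (same size and axes as the white one); leave it on its rest.
- jig: Drilling jig, fixed: an aluminium base plate 110 mm (its x) by 280 mm (its y) by 14 mm; origin at the centre of its underside. A straight slot runs along its y axis over its middle (x = 0), floor 14 mm above the origin, from y = -125 mm to y = +60 mm, between two steel rails: 20 mm wide at the floor, flaring to about 38 mm at their top, 18 mm above the floor. The -y end is open. At the +y end stands the stop block with the plunger. Push the plate towards the jig's +y.
- stop: Blue steel stop block of the jig, fixed to it: 72 mm wide, 26 mm thick, its top 70 mm above the slot floor; same origin and axes as the jig. Its flat face towards the slot is the hard stop: it lies at y = +75 mm of the jig, so that the white plate's centre is at y = +15 mm when home. A firm press on it is 5 to 20 N beyond the spring; much more than 50 N is forcing it.
- plunger (a joint): Red round plunger (14 mm diameter) that sticks 13 to 14 mm out of the stop block's face towards the slot, at x = 0, 40 mm above the slot floor (tip at y = +61 mm of the jig). Joint value: how far it is pushed in, m: 0 = out, 0.013 to 0.014 when the plate presses on the stop block. Its spring pushes back with 3 N when out, rising by 0.25 N per mm to about 6.5 N at the stop, and pushes the plate away again if let go.
Not all that is in view belongs to the job. What is shaped like the part that bears plate_center but brown or turquoise is not meant.

How it is judged:
On the way, in this order (a step that is already met when the one before it is completed fails the run):
1. the white plate stands upright on its long thin edge on the slot floor, clear of the plunger (z of plate_center in the frame of jig between 0.044 and 0.056 m and x of plate_center in the frame of jig between -0.009 and 0.009 m and angle between plate_center's own z axis and vertical below 0.12 rad and angle between the y axis of plate_center and the y axis of jig, either way round below 0.12 rad and value of joint plunger below 0.003 m), for 0.1 s.
2. the plate is pushed along the slot, plunger in, against the stop block (z of plate_center in the frame of jig between 0.044 and 0.056 m and x of plate_center in the frame of jig between -0.009 and 0.009 m and angle between plate_center's own z axis and vertical below 0.12 rad and angle between the y axis of plate_center and the y axis of jig, either way round below 0.12 rad and value of joint plunger above 0.011 m and contact force between plate and stop above 1.5 N and contact force between the fingers and plate above 1 N), for 0.3 s.
At the end, for the whole second after the job is handed in: In the robot's grip, the white plate is at rest upright on the slot floor (within -5/+7 mm in height, 9 mm off the middle line, 0.12 rad), plunger in by over 11 mm, pressing the stop block with over 1.5 N and the fingers on it with over 1 N, all through the last second (all of step 2 and linear speed of plate below 0.02 m/s); the arm keeps its last pose, push and grip.
It fails at once if the plate is forced against the stop block (contact force between plate and stop above 60 N).
It fails at once if the grey plate is moved by more than 25 mm (distance of grey_plate_center from where it was at the start of the episode above 0.025 m).
It also fails if it takes over 45 s, if anything falls off the work surface, if the arm or the gripper's body presses on something with over 40 N, if the wrist force passes 120 N, or if a joint passes its speed limit or range.

### The arm

A 6-joint arm with a two-finger parallel gripper is mounted at the origin on the work surface. World frame = base frame: x ahead of the robot, y to its left, z up, the work surface at z = 0. Lengths are in m, angles in rad, forces in N, time in s.
With the tool pointing down it reaches from about 0.35 to 0.875 m from the base axis. Payload 15.5 kg.
Tool frame: the origin (TCP) lies at the very end of the fingers, on their centre line; the grasp point (between the pads) lies 19 mm behind it; y points along the fingers, z is the direction in which the jaws open and shut, and the axes are right-handed (so a half turn about y gives the same grasp; the last joint's range is limited). The gripper opens to 85 mm and grips with 20 to 120 N. Pads are 22 mm wide; open, the fingers measure 114 mm over their backs; the gripper's body (76 mm by 85 mm) begins 54 mm behind the grasp point. The pads swing forward as they close: fully open they stand 13 mm farther back than shut.
Start: joints at [1.222, 0.494, 1.345, -0, 1.302, -0.096], TCP at [0.157, 0.605, 0.231] pointing down, gripper open.
Joint ranges: [-2.91, 2.91], [-0.82, 2.16], [0.22, 2.67], [-1.22, 4.37], [0.12, 2.79], [-3.08, 3.08]. Speed limits (rad/s): [1.89, 1.89, 2.57, 3.01, 3.01, 3.01].

### API

Orientations are given as [roll, pitch, yaw] about the fixed x, y, z axes, in that order (R = Rz(yaw) Ry(pitch) Rx(roll)).
In Python, from rig import robot gives the robot as it stands.
- The arm moves only by the tool carry_out, never from a script. Its arguments are lists of equal length, an entry for each row: "fingers": the finger opening in cm, from 0 to 8.54; "travel": the shift along the tool's x, y, z in cm, a list of three; "spin": the turn about the tool's y in degrees. A call has 1 to 20 rows; each row shifts and turns the pose as measured when the row begins, along the tool's axes as they then stand; what a row does not reach is not made up. A row lasts 1/8 s, in which the tool goes at most 62.5 mm and 10.7 degrees, less where a joint would pass 70% of its speed; a pose out of reach is approached as far as the arm can. A call with a gripper value outside its range is refused whole. The fingers move at their own pace and stop on an object; "grip_force" is the grip in N (left out, the last holds). Time passes only in rows, so rows that do not move let the fingers close. It gives the time, the measured TCP pose, the force and the opening at its end, in the units of the state.
- robot.observe(): the state, without advancing time (a new reading comes with each control period).
- robot.capture(name): name is "scene" or "top" or "wrist"; returns a dict with "frame" (400x640x3 uint8, red, green, blue), "z_map" (400x640 float32, m along the optical axis (not along the pixel's ray), 0 where there is no reading), "fov_y" (degrees; the focal length in pixels is half the picture's height over the tangent of half this angle, whatever the lens; pixels are square), "cx", "cy" (the principal point, pixels), "cam_to_world" (4x4, takes a point from camera to world coordinates). Camera axes: x right, y down, z forward; pixel columns grow to the right and rows downward; lengths in m; the calibration is good to about 2 mm. The wrist camera is an equidistant fisheye: a pixel r from the principal point sees the ray r / f radians off the axis. A picture is of the moment at which its call begins.
- robot.close_job(): hands the job in, once; it reports no verdict.
The state is a dict: "time_s": time; "q": joint angles; "joint_vel": joint speeds; "effort": joint torques, N m; "ee_pos": TCP position; "eef_rot": TCP orientation; "force": force on the tool from outside, world axes, zero at the start; "torque": the same for the moment, N m; "opening": finger opening in m.
Only numpy, scipy, OpenCV 4.12 (cv2) and the standard library are available. Lean on these libraries where they do the work, as an engineer would, in place of code of your own. Each camera call takes 0.05 s, during which the arm holds its last target.

## Working session

There is one attempt and no reset: what is moved stays moved. The work goes in short steps, Python scripts to look and compute and a tool call to move; the robot and the scene stay as the last step left them, time stands still between calls to the robot, and variables do not carry over. Pictures are saved under pics/ and viewed, and the job is handed in when it is done.

Besides the shell and the picture viewer there is one more tool, called as name([rows], argument=value, ...), one row to a line, values as JSON. carry_out: Moves the arm, as the interface text tells. Its arguments: {"type":"object","properties":{"fingers":{"type":"array"},"travel":{"type":"array"},"spin":{"type":"array"},"grip_force":{"type":"number"}},"required":["fingers","travel","spin"]}

```bash
ls; mkdir -p pics
cat > h.py <<'E'
import numpy as np, cv2
from rig import robot
from scipy.spatial.transform import Rotation as R
def cap(n):
    c=robot.capture(n); c['f']=200/np.tan(np.radians(c['fov_y']/2)); return c
def w(c,u,v,z=None):
    z=c['z_map'][int(round(v)),int(round(u))] if z is None else z
    p=np.array([(u-c['cx'])/c['f']*z,(v-c['cy'])/c['f']*z,z,1]); return (np.array(c['cam_to_world'])@p)[:3]
def cloud(c):
    v,u=np.mgrid[0:400,0:640]; z=c['z_map']
    p=np.stack([(u-c['cx'])/c['f']*z,(v-c['cy'])/c['f']*z,z,np.ones_like(z)],-1)
    return (p@np.array(c['cam_to_world']).T)[...,:3]
def save(img,n): cv2.imwrite('pics/'+n,np.ascontiguousarray(img[...,::-1]))
E
python3 - <<'E'
from h import *
import pickle
print(robot.observe())
for n in ['scene','top','wrist']:
    c=cap(n); save(c['frame'],n+'0.png'); pickle.dump(c,open(n+'0.pkl','wb')); print(n,c['fov_y'],c['cx'],c['cy'],np.round(c['cam_to_world'],3).tolist(),(c['z_map']>0).mean())
E
```

```text
pics
{'time_s': 0.0, 'q': array([ 1.22149895e+00,  4.94194378e-01,  1.34612015e+00,  2.19756412e-05,
        1.30245885e+00, -9.54921279e-02]), 'joint_vel': array([ 1.76996123e-03,  5.92593321e-04,  6.79527960e-05,  1.75884762e-03,
       -2.03344580e-03, -2.68715596e-04]), 'effort': array([ 2.14009415e-03, -8.82168245e+01, -3.83883405e+01,  1.83570603e-05,
        1.01215331e-02, -6.17880019e-06]), 'ee_pos': array([0.15679913, 0.60466064, 0.230697  ]), 'eef_rot': array([-1.57196965e+00,  1.33664233e-04, -2.53811170e-01]), 'force': array([ 0.81897847,  0.42146017, -0.63516165]), 'torque': array([0.00624328, 0.04146117, 0.01949775]), 'opening': 0.08566280812232276}
scene 48.135321023999765 317.2759357399879 203.89040450351357 [[-0.29, 0.589, -0.754, 1.321], [0.957, 0.193, -0.218, 0.375], [0.017, -0.785, -0.619, 0.757], [0.0, 0.0, 0.0, 1.0]] 0.996296875
top 50.16731397109221 319.8330434107532 197.9727695102372 [[0.028, -0.988, 0.153, 0.328], [-1.0, -0.027, 0.012, 0.128], [-0.008, -0.153, -0.988, 1.148], [0.0, 0.0, 0.0, 1.0]] 0.9959453125
wrist 65.70646984690485 320.3208872395278 200.3720761935373 [[0.251, 0.935, 0.252, 0.094], [0.968, -0.242, -0.065, 0.621], [-0.0, 0.261, -0.965, 0.374], [0.0, 0.0, 0.0, 1.0]] 0.97932421875
```

View pics/scene0.png

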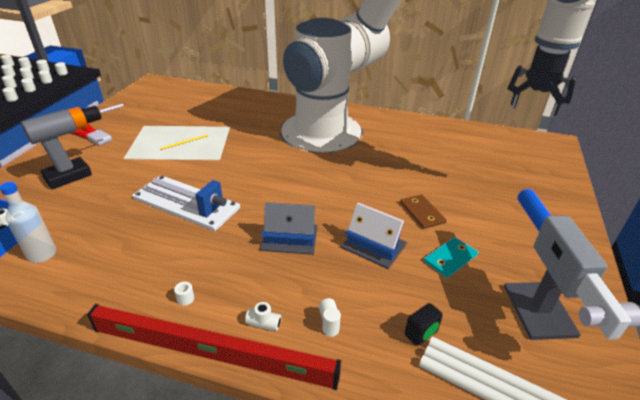

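View pics/top0.png

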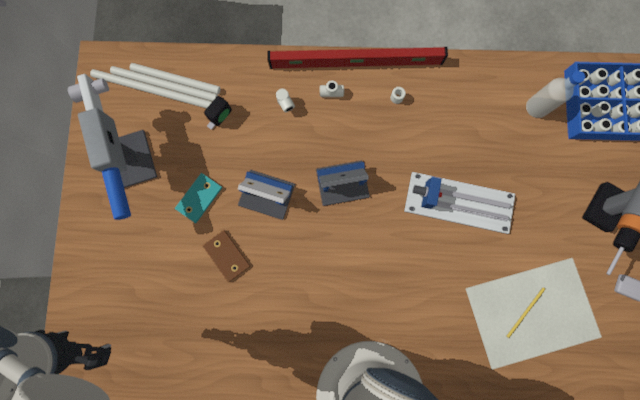

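View pics/wrist0.png

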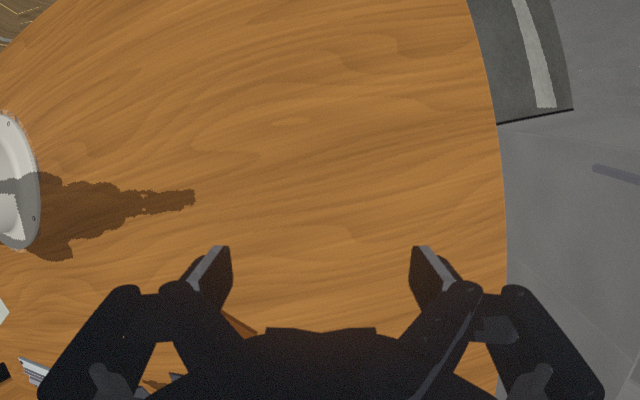

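Run:
```python
from h import *
import pickle
s=pickle.load(open('scene0.pkl','rb'));t=pickle.load(open('top0.pkl','rb'))
def crop(c,u0,v0,u1,v1,k,n): save(cv2.resize(c['frame'][v0:v1,u0:u1],None,fx=k,fy=k,interpolation=cv2.INTER_CUBIC),n)
crop(s,330,190,430,280,7,'s_plate.png')
crop(t,225,160,305,230,8,'t_plate.png')
crop(s,120,165,260,240,5,'s_jig.png')
crop(t,395,160,525,240,6,'t_jig.png')
```

```text
(no output)
```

View pics/s_plate.png

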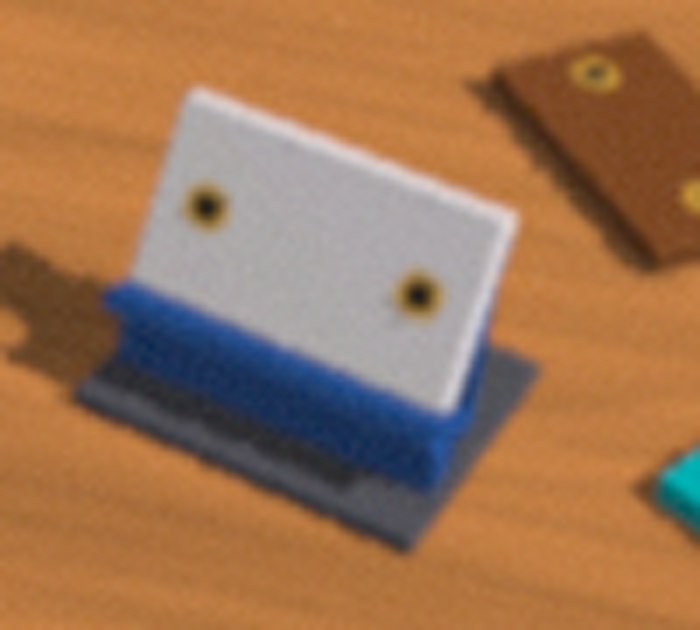

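View pics/t_plate.png

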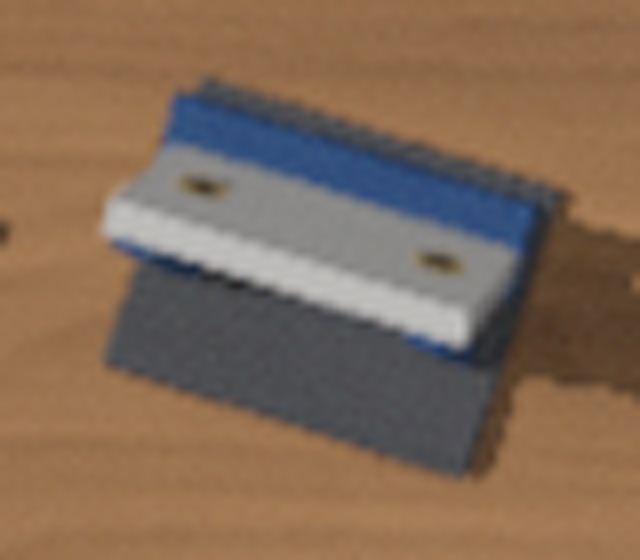

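View pics/s_jig.png

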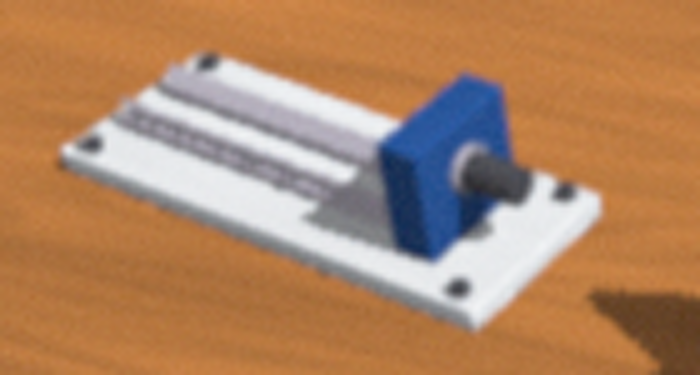

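View pics/t_jig.png

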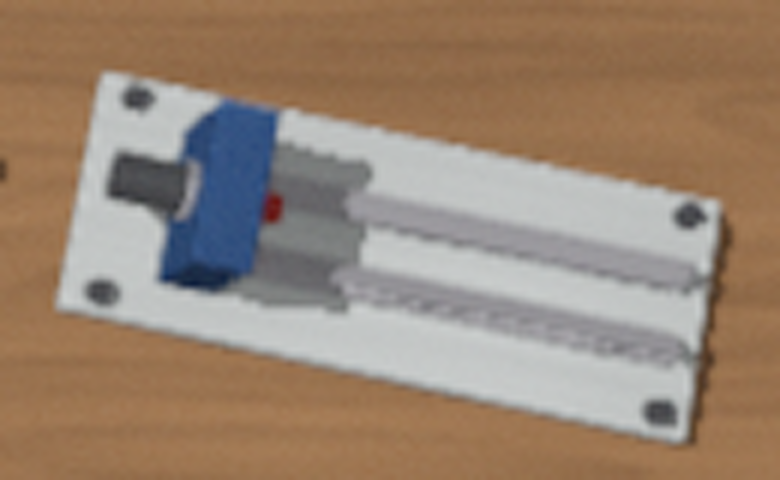

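```bash
cat > m.py <<'E'
from h import *
import pickle
s=pickle.load(open('scene0.pkl','rb'));t=pickle.load(open('top0.pkl','rb'))
def tri(ps,pt):
    A=[];b=[]
    o=[];d=[]
    for c,(u,v) in ((s,ps),(t,pt)):
        M=np.array(c['cam_to_world']); o.append(M[:3,3]); x=M[:3,:3]@[(u-c['cx'])/c['f'],(v-c['cy'])/c['f'],1]; d.append(x/np.linalg.norm(x))
    P=[np.eye(3)-np.outer(x,x) for x in d]
    p=np.linalg.solve(P[0]+P[1],P[0]@o[0]+P[1]@o[1]); return p,[np.linalg.norm(P[i]@(p-o[i]))*1e3 for i in (0,1)]
S=lambda u,v:(330+u/7-.43,190+v/7-.43); T=lambda u,v:(225+u/8-.44,160+v/8-.44)
SJ=lambda u,v:(120+u/5-.4,165+v/5-.4); TJ=lambda u,v:(395+u/6-.42,160+v/6-.42)
for n,a,b in [('bushR',S(207,206),T(438,261)),('bushL',S(418,296),T(204,186)),
 ('topbackR',S(195,88),T(463,347)),('topbackL',S(518,213),T(104,230)),
 ('j far -y',SJ(205,55),TJ(688,442)),('j near -y',SJ(62,150),TJ(720,200)),('j +y back',SJ(603,198),TJ(58,308)),('j +y near',SJ(475,320),TJ(103,72)),
 ('hole1',SJ(208,62),TJ(660,412)),('hole2',SJ(90,145),TJ(690,215)),('hole3',SJ(565,190),TJ(102,292)),('hole4',SJ(458,288),TJ(137,97)),
 ('stop bot',SJ(432,258),TJ(170,277))]:
    p,r=tri(a,b); print(n,np.round(p,4),np.round(r,1),'depth s',np.round(w(s,*a),3),'t',np.round(w(t,*b),3))
# plane fit
for c,nm in ((s,'s'),(t,'t')):
    cl=cloud(c); f=c['frame'].astype(int)
    m=(f.min(-1)>140)&(f.max(-1)-f.min(-1)<35)&(cl[...,2]>0.04)&(cl[...,2]<.14)&(np.linalg.norm(cl[...,:2]-[.42,.22],axis=-1)<.12)
    P=cl[m]; print(nm,len(P),P.mean(0),P.min(0),P.max(0))
E
python3 m.py
```

```text
bushR [0.5071 0.2453 0.0691] [0.4 0.4] depth s [0.507 0.245 0.069] t [0.506 0.245 0.072]
bushL [0.5296 0.3218 0.0683] [0.5 0.5] depth s [0.526 0.321 0.065] t [0.528 0.321 0.078]
topbackR [0.4761 0.2329 0.094 ] [1.1 1.1] depth s [ 0.354  0.211 -0.002] t [0.483 0.239 0.042]
topbackL [0.5097 0.3479 0.095 ] [0.1 0.1] depth s [0.394 0.344 0.   ] t [0.509 0.348 0.098]
j far -y [ 0.4224 -0.362   0.0078] [1.7 1.7] depth s [ 0.436 -0.349  0.019] t [ 0.423 -0.366  0.003]
j near -y [ 0.5312 -0.3797  0.0122] [0.6 0.6] depth s [ 0.521 -0.389  0.002] t [ 0.533 -0.385  0.001]
j +y back [ 0.475  -0.0847  0.0089] [0.4 0.4] depth s [ 0.469 -0.088  0.003] t [ 0.476 -0.086  0.003]
j +y near [ 0.5836 -0.1053  0.0073] [0.6 0.6] depth s [ 0.581 -0.106  0.004] t [ 0.583 -0.105  0.012]
hole1 [ 0.4353 -0.349   0.0138] [0.4 0.4] depth s [ 0.44  -0.345  0.017] t [ 0.435 -0.347  0.02 ]
hole2 [ 0.5241 -0.3661  0.0135] [0. 0.] depth s [ 0.528 -0.363  0.017] t [ 0.523 -0.364  0.018]
hole3 [ 0.4819 -0.103   0.0151] [0.5 0.5] depth s [ 0.483 -0.102  0.016] t [ 0.481 -0.102  0.022]
hole4 [ 0.5711 -0.1196  0.0144] [0.1 0.1] depth s [ 0.576 -0.116  0.02 ] t [ 0.571 -0.119  0.017]
stop bot [ 0.5027 -0.16   -0.0338] [15.6 15.6] depth s [ 0.557 -0.141  0.017] t [ 0.487 -0.13   0.03 ]
s 661 [0.50788439 0.25980881 0.07259173] [0.48467804 0.22379681 0.04000218] [0.52904168 0.30139536 0.10078424]
t 146 [0.49183599 0.26842798 0.09898965] [0.47733108 0.23239539 0.08347748] [0.50596093 0.30841563 0.10511709]
```

carry_out([
  [0,0,0],
  [0,0,0],
  [0,0,0],
  [0,0,0],
  [0,0,0],
  [0,0,0],
  [0,0,0],
  [0,0,0],
  [0,0,0],
  [0,0,0],
], fingers=[8.5,8.5,8.5,8.5,8.5,8.5,8.5,8.5,8.5,8.5], spin=[10,10,10,10,10,10,10,10,10,0], grip_force=20)

```text
time_s: 1.4
ee_pos: [0.1563, 0.6032, 0.2282]
eef_rot: [-1.571, -0.006, -1.874]
force: [-0.3, 0.0, 0.4]
opening: 0.0851
```

carry_out([
  [2,0,4.4],
  [2,0,4.4],
  [2,0,4.4],
  [2,0,4.4],
  [2,0,4.4],
  [2,0,4.4],
  [2,0,4.4],
  [2,0,4.4],
  [2,0,4.4],
  [2,0,4.4],
  [0,0,0],
], fingers=[8.5,8.5,8.5,8.5,8.5,8.5,8.5,8.5,8.5,8.5,8.5], spin=[-1,0,0,0,0,0,0,0,0,0,0])

```text
time_s: 2.78
ee_pos: [0.5406, 0.286, 0.2282]
eef_rot: [-1.571, -0.006, -1.796]
force: [-1.1, 0.7, -0.5]
opening: 0.0851
```

```bash
cat > st.py <<'E'
from h import *
C=np.array([.5133,.284,.066]);a=np.radians(-16.3)
xh=np.array([np.cos(a),np.sin(a)]);yh=np.array([-np.sin(a),np.cos(a)])
JO=np.array([.5031,-.2344]);b=np.radians(-10.76)
xj=np.array([np.cos(b),np.sin(b)]);yj=np.array([-np.sin(b),np.cos(b)])
o=robot.observe();p=o['ee_pos'];r=np.degrees(o['eef_rot'])
M=R.from_euler('xyz',o['eef_rot']).as_matrix()
print('t',round(o['time_s'],2),'p',np.round(p,4),'rpy',np.round(r,2),'open',round(o['opening'],4),'F',np.round(o['force'],1))
print('rest frame x,y mm',np.round([(p[:2]-C[:2])@xh*1e3,(p[:2]-C[:2])@yh*1e3],1),'jig',np.round([(p[:2]-JO)@xj*1e3,(p[:2]-JO)@yj*1e3],1))
print('tool axes',np.round(M,3).tolist(),'F jig xy',np.round([o['force'][:2]@xj,o['force'][:2]@yj],1))
E
python3 st.py; python3 -c "
from h import *
c=cap('wrist');save(c['frame'],'w1.png')"
```

```text
t 2.77 p [0.5406 0.286  0.2282] rpy [ -90.03   -0.35 -102.91] open 0.0851 F [-1.1  0.7 -0.5]
rest frame x,y mm [25.6  9.6] jig [-60.4 518.3]
tool axes [[-0.223, -0.002, 0.975], [-0.975, -0.006, -0.223], [0.006, -1.0, -0.001]] F jig xy [-1.2  0.5]
```

View pics/w1.png

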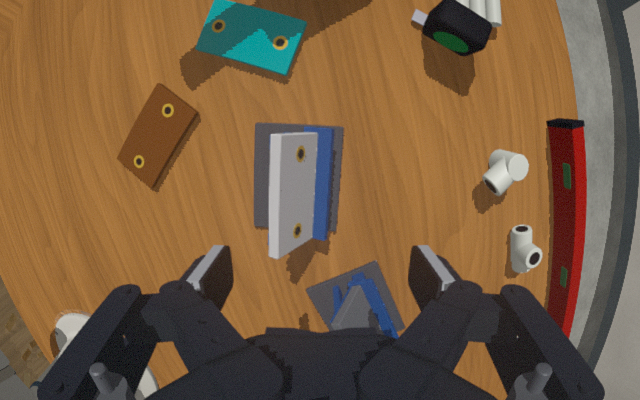

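```bash
cat >> h.py <<'E'
def fproj(c,P):
    M=np.array(c['cam_to_world']); q=M[:3,:3].T@(np.asarray(P)-M[:3,3]); r=np.hypot(q[0],q[1]); th=np.arctan2(r,q[2])
    return np.array([c['cx']+c['f']*th*q[0]/r,c['cy']+c['f']*th*q[1]/r])
E
python3 - <<'E'
from h import *
c=cap('wrist')
print(c['f'],c['fov_y'])
for P in [(.5071,.2453,.0691),(.5296,.3218,.0683),(.4761,.2329,.0945),(.5097,.3479,.0945)]: print(fproj(c,P))
im=c['frame'][110:270,220:380]; save(cv2.resize(im,None,fx=3.6,fy=3.6,interpolation=cv2.INTER_CUBIC),'w1c.png')
E
```

```text
309.70691628693146 65.70646984690485
[298.87334311 229.5836399 ]
[302.52335447 152.9447624 ]
[270.17498069 256.18551685]
[272.49964824 133.43373515]
```

View pics/w1c.png

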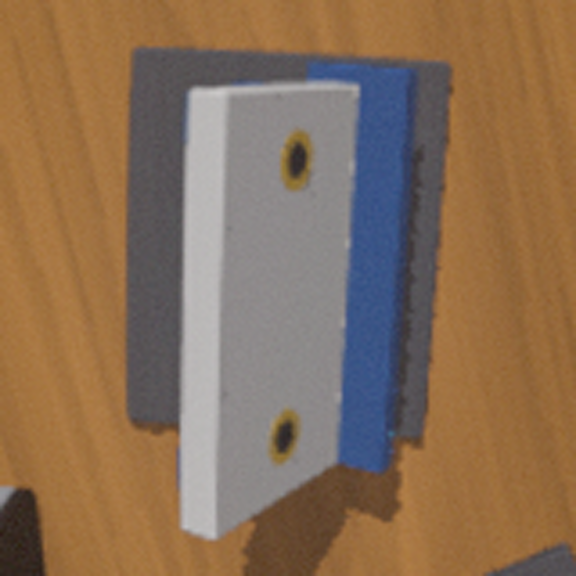

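carry_out([
  [0.5,0,-0.7],
  [0.5,2,-0.7],
  [0,3,0],
  [0,3,0],
  [0,0,0],
], fingers=[8.5,8.5,8.5,8.5,8.5], spin=[3,0,0,0,0])

```text
time_s: 3.5
ee_pos: [0.5168, 0.2854, 0.1474]
eef_rot: [-1.573, -0.005, -1.832]
force: [0.8, 0.9, 0.2]
opening: 0.0852
```

```bash
python3 st.py
```

```text
t 3.5 p [0.5168 0.2854 0.1474] rpy [ -90.12   -0.31 -104.96] open 0.0852 F [0.8 0.9 0.2]
rest frame x,y mm [3.  2.3] jig [-83.5 513.2]
tool axes [[-0.258, -0.003, 0.966], [-0.966, -0.005, -0.258], [0.005, -1.0, -0.002]] F jig xy [0.6 1.1]
```

carry_out([
  [0.2,0,0.9],
  [0,0,0],
  [0,2,0],
  [0,2,0],
  [0,2,0],
  [0,0,0],
], fingers=[8.5,8.5,8.5,8.5,8.5,8.5], spin=[1.3,0,0,0,0,0])

```text
time_s: 4.25
ee_pos: [0.5289, 0.2829, 0.0927]
eef_rot: [-1.565, 0.001, -1.853]
force: [-0.5, -0.0, 0.6]
opening: 0.0855
```

```bash
python3 st.py; python3 -c "
from h import *
c=cap('wrist');save(c['frame'],'w2.png');c=cap('scene');save(cv2.resize(c['frame'][120:300,260:480],None,fx=3.3,fy=3.3),'s2.png')"
```

```text
t 4.25 p [0.5289 0.2829 0.0927] rpy [-8.9670e+01  6.0000e-02 -1.0617e+02] open 0.0855 F [-0.5 -0.   0.6]
rest frame x,y mm [15.3  3.3] jig [-71.3 513. ]
tool axes [[-0.279, 0.006, 0.96], [-0.96, -0.001, -0.279], [-0.001, -1.0, 0.006]] F jig xy [-0.5 -0.1]
```

View pics/w2.png

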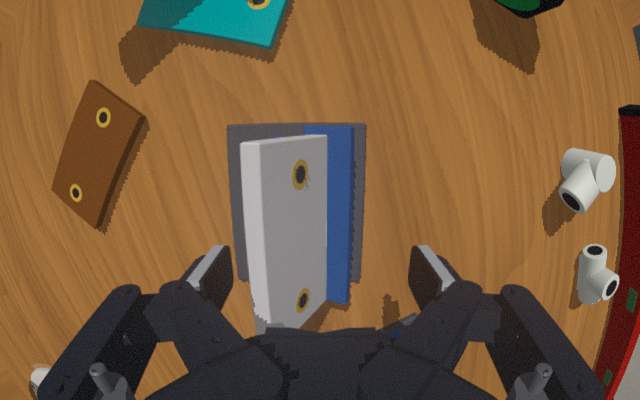

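View pics/s2.png

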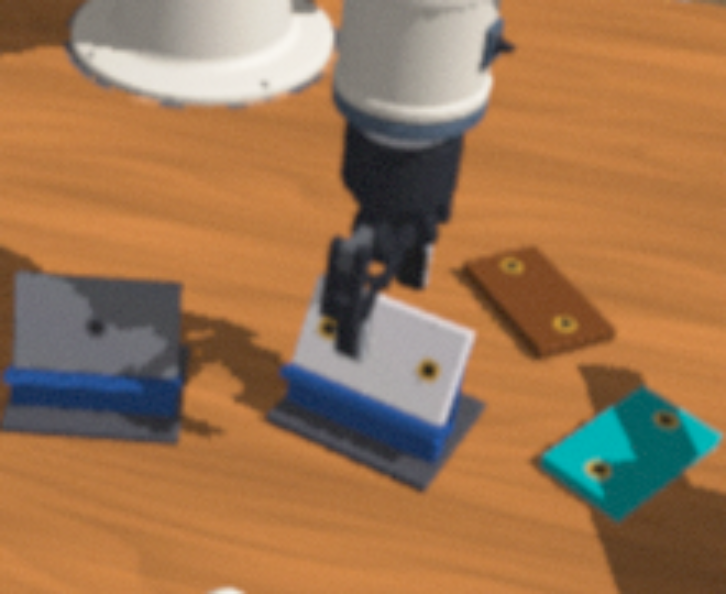

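carry_out([
  [0.3,1.5,-0.4],
  [0,1.3,0],
  [0,0,0],
], fingers=[8.5,8.5,8.5], spin=[0,0,0])

```text
time_s: 4.72
ee_pos: [0.5273, 0.2823, 0.0685]
eef_rot: [-1.559, 0.006, -1.853]
force: [0.1, -0.1, -0.0]
opening: 0.0849
```

```bash
python3 st.py
```

```text
t 4.72 p [0.5273 0.2823 0.0685] rpy [ -89.33    0.33 -106.16] open 0.0849 F [ 0.1 -0.1 -0. ]
rest frame x,y mm [13.9  2.3] jig [-72.7 512.2]
tool axes [[-0.278, 0.013, 0.96], [-0.96, 0.002, -0.278], [-0.006, -1.0, 0.012]] F jig xy [ 0.2 -0.1]
```

carry_out([
  [0.2,0.6,-0.2],
  [0,0,0],
  [0,0,0],
  [0,0,0],
  [0,0,0],
  [0,0,0],
], fingers=[8.5,6.5,5,4,4,4], spin=[0,0,0,0,0,0], grip_force=20)

```text
time_s: 5.48
ee_pos: [0.5256, 0.2813, 0.0635]
eef_rot: [-1.558, 0.007, -1.853]
force: [-0.0, -0.5, 0.5]
opening: 0.04
```

```bash
python3 st.py; python3 -c "
from h import *
c=cap('wrist');save(c['frame'],'w3.png');c=cap('scene');save(cv2.resize(c['frame'][120:300,260:480],None,fx=3.3,fy=3.3),'s3.png')"
```

```text
t 5.47 p [0.5256 0.2813 0.0635] rpy [ -89.25    0.4  -106.16] open 0.04 F [-0.  -0.5  0.5]
rest frame x,y mm [12.6  0.9] jig [-74.1 510.8]
tool axes [[-0.278, 0.015, 0.96], [-0.96, 0.003, -0.278], [-0.007, -1.0, 0.013]] F jig xy [ 0.1 -0.5]
```

View pics/w3.png

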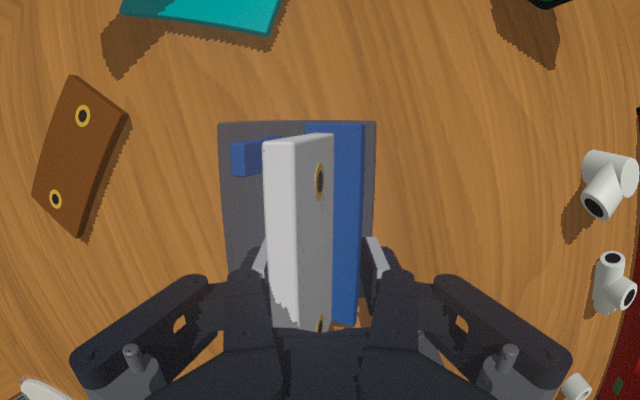

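View pics/s3.png

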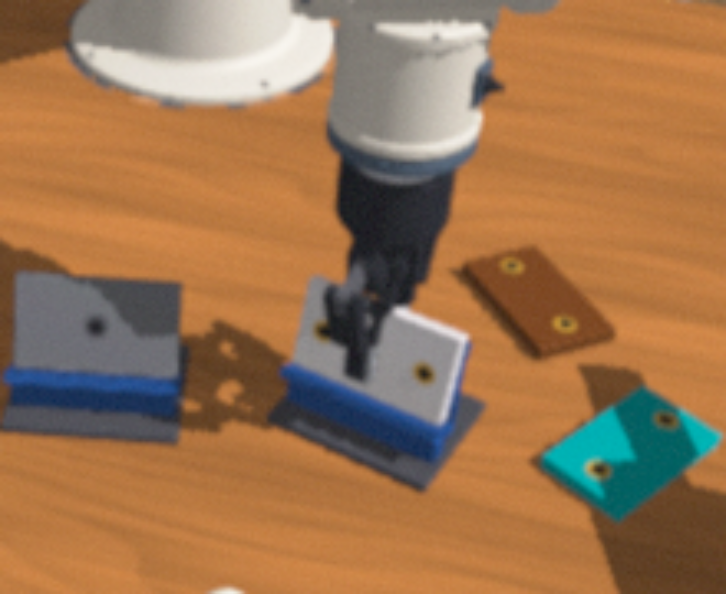

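carry_out([
  [0,0,0],
  [0,0,0],
  [0,0,0],
  [0,0,0],
  [0,0,0],
  [0,0,0],
  [0,0,0],
  [0,0,0],
], fingers=[3.5,3,2.5,2,1.5,1,1,1], spin=[0,0,0,0,0,0,0,0])

```text
time_s: 6.58
ee_pos: [0.5257, 0.2813, 0.0633]
eef_rot: [-1.558, 0.007, -1.853]
force: [0.0, 0.1, -0.8]
opening: 0.0121
```

```bash
python3 st.py; python3 -c "
from h import *
c=cap('wrist');save(c['frame'],'w4.png');c=cap('scene');save(cv2.resize(c['frame'][120:300,260:480],None,fx=3.3,fy=3.3),'s4.png')"
```

```text
t 6.58 p [0.5257 0.2813 0.0633] rpy [ -89.25    0.39 -106.16] open 0.0121 F [ 0.   0.1 -0.8]
rest frame x,y mm [12.7  0.9] jig [-74.1 510.8]
tool axes [[-0.278, 0.015, 0.96], [-0.96, 0.003, -0.278], [-0.007, -1.0, 0.013]] F jig xy [-0.   0.1]
```

View pics/w4.png

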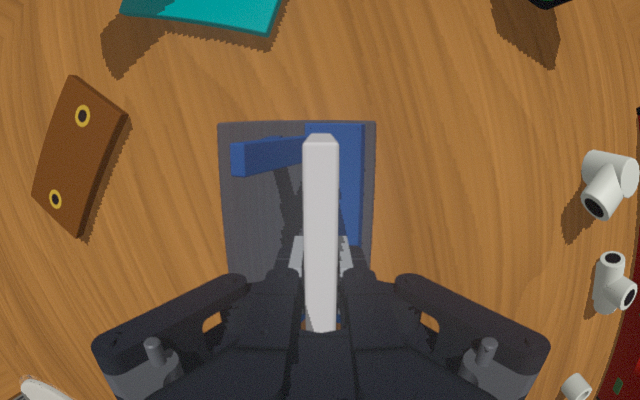

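View pics/s4.png

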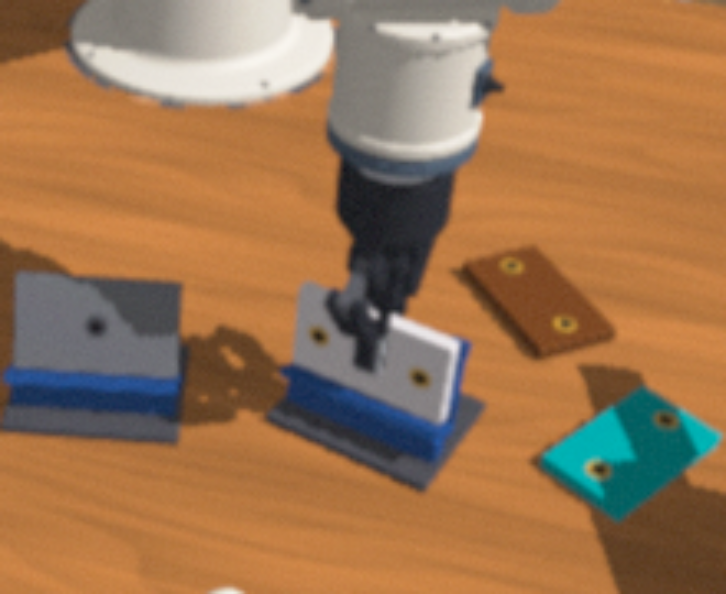

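carry_out([
  [0,0,0],
  [0,0,0],
  [0,-1,0],
  [0,-2,0],
  [0,-3,0],
  [0,-3,0],
  [0,-3,0],
  [0,0,0],
  [0,0,0],
], fingers=[0.8,0.8,0.8,0.8,0.8,0.8,0.8,0.8,0.8], spin=[0,0,0,0,0,0,0,0,0], grip_force=70)

```text
time_s: 7.8
ee_pos: [0.5232, 0.2807, 0.1897]
eef_rot: [-1.558, 0.007, -1.853]
force: [0.9, -0.2, -2.8]
opening: 0.0114
```

```bash
python3 st.py; python3 -c "
from h import *
import pickle
c=cap('wrist');save(c['frame'],'w5.png');pickle.dump(c,open('w5.pkl','wb'))
c=cap('scene');save(cv2.resize(c['frame'][100:280,260:480],None,fx=3.3,fy=3.3),'s5.png');pickle.dump(c,open('s5.pkl','wb'))"
```

```text
t 7.8 p [0.5232 0.2807 0.1897] rpy [ -89.25    0.4  -106.16] open 0.0114 F [ 0.9 -0.2 -2.8]
rest frame x,y mm [10.4 -0.4] jig [-76.5 509.8]
tool axes [[-0.278, 0.014, 0.96], [-0.96, 0.003, -0.278], [-0.007, -1.0, 0.013]] F jig xy [ 0.9 -0. ]
```

View pics/w5.png

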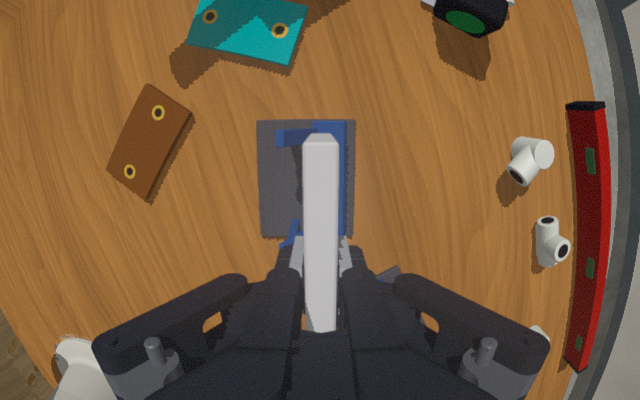

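View pics/s5.png

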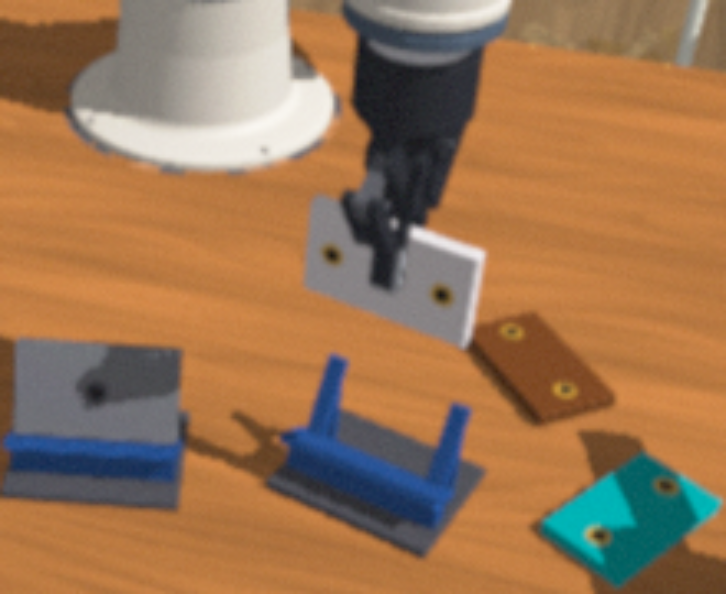

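Run:
```python
from h import *
import pickle
s=pickle.load(open('s5.pkl','rb'));wr=pickle.load(open('w5.pkl','rb'))
o=robot.observe();p=o['ee_pos'];M=R.from_euler('xyz',o['eef_rot']).as_matrix()
save(cv2.resize(s['frame'][150:215,340:420],None,fx=9,fy=9,interpolation=cv2.INTER_CUBIC),'s5c.png')
save(cv2.resize(wr['frame'][120:340,260:380],None,fx=2.7,fy=2.7,interpolation=cv2.INTER_CUBIC),'w5c.png')
def ray(u,v,off=.006):
    C=np.array(s['cam_to_world']);d=C[:3,:3]@[(u-s['cx'])/s['f'],(v-s['cy'])/s['f'],1]
    n=M[:,2];q=C[:3,3];t=(p+off*n-q)@n/(d@n);return M.T@(q+t*d-p)*1e3
for a in [(466,345),(306,287),(332,255),(441,294)]: print(np.round(ray(260+a[0]/3.3-.35,100+a[1]/3.3-.35),1))
# predicted wrist px for plate top ends under hypothesis
for top in (-.038,-.045):
  for y in (-.06,.06):
    print(top,y,fproj(wr,p+M@[y,top,0]))
```

```text
[-60.9  23.8   6. ]
[58.  25.4  6. ]
[40.7 -7.6  6. ]
[-38.9  -7.9   6. ]
-0.038 -0.06 [318.66730873 137.12422331]
-0.038 0.06 [319.15731831 390.15475747]
-0.045 -0.06 [318.54429095 138.42295999]
-0.045 0.06 [319.11266555 400.57096004]
```

View pics/s5c.png

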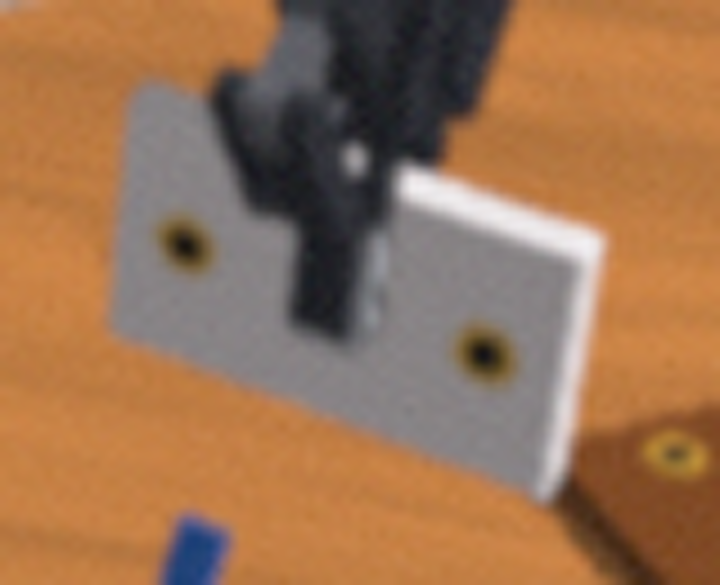

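View pics/w5c.png

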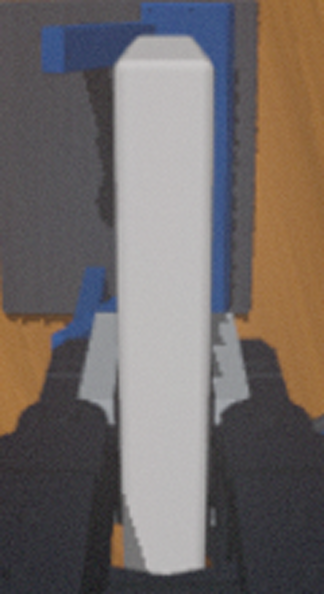

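carry_out([
  [0,-1,0],
  [2,0,0.5],
  [4.6,0,0.6],
  [4.6,0,0.6],
  [4.6,0,0.6],
  [4.6,0,0.6],
  [4.6,0,0.6],
  [4.6,0,0.6],
  [4.6,0,0.6],
  [4.6,0,0.6],
  [4.6,0,0.6],
  [4.6,0,0.6],
  [2,0,0.3],
  [0,0,0],
], fingers=[0.8,0.8,0.8,0.8,0.8,0.8,0.8,0.8,0.8,0.8,0.8,0.8,0.8,0.8], spin=[-2.7,-2.7,0,0,0,0,0,0,0,0,0,0,0,0])

```text
time_s: 9.65
ee_pos: [0.4914, -0.2383, 0.1866]
eef_rot: [-1.576, 0.004, -1.754]
force: [-0.3, 0.0, -2.1]
opening: 0.0113
```

```bash
python3 st.py; python3 -c "
from h import *
import pickle
c=cap('wrist');save(c['frame'],'w6.png');pickle.dump(c,open('w6.pkl','wb'))
c=cap('scene');save(cv2.resize(c['frame'][60:260,80:300],None,fx=3,fy=3),'s6.png');pickle.dump(c,open('s6.pkl','wb'))"
```

```text
t 9.65 p [ 0.4914 -0.2383  0.1866] rpy [ -90.27    0.23 -100.5 ] open 0.0113 F [-0.3  0.  -2.1]
rest frame x,y mm [ 125.6 -507.4] jig [-10.7  -6. ]
tool axes [[-0.182, -0.004, 0.983], [-0.983, 0.005, -0.182], [-0.004, -1.0, -0.005]] F jig xy [-0.3 -0. ]
```

View pics/w6.png

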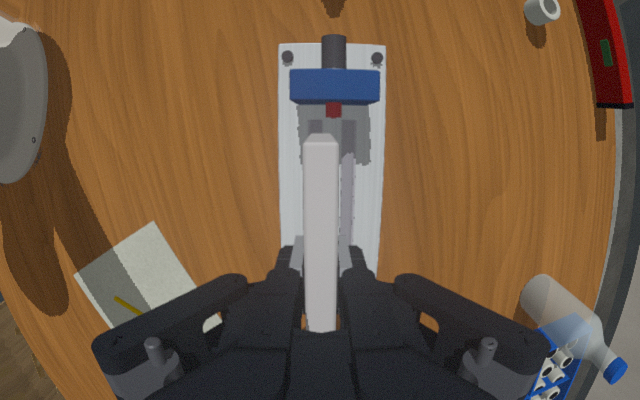

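View pics/s6.png

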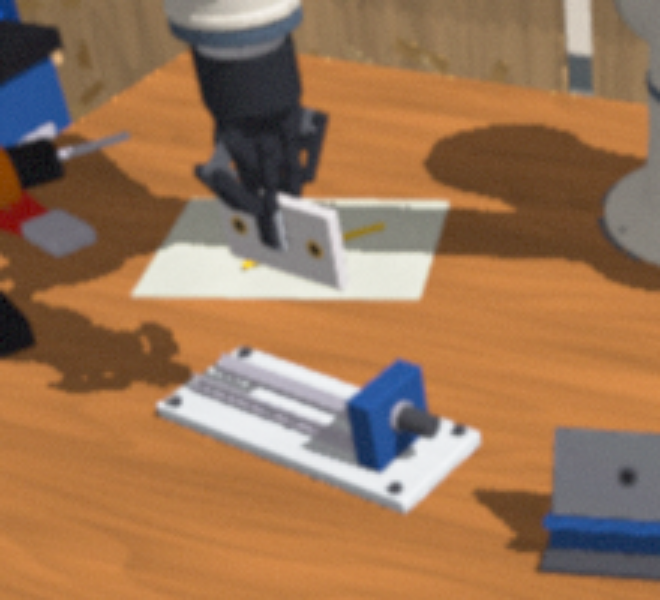

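Run:
```python
from h import *
import pickle
c=pickle.load(open('w6.pkl','rb'))
JO=np.array([.5031,-.2344]);b=np.radians(-10.76)
xj=np.array([np.cos(b),np.sin(b)]);yj=np.array([-np.sin(b),np.cos(b)])
J=lambda x,y,z:np.r_[JO+x*xj+y*yj,z]
for n,q in dict(h3=(-.045,.125,.014),h4=(.045,.125,.014),stL=(-.036,.075,.084),stR=(.036,.075,.084),plTip=(0,.061,.054),baseL=(-.055,.14,.014),baseR=(.055,.14,.014)).items(): print(n,np.round(fproj(c,J(*q)),1))
save(cv2.resize(c['frame'][30:170,265:400],None,fx=4.2,fy=4.2,interpolation=cv2.INTER_CUBIC),'w6c.png')
```

```text
h3 [287.2  57.2]
h4 [376.2  58.5]
stL [288.5 100.9]
stR [379.8 102.2]
plTip [332.9 118.6]
baseL [277.6  43.7]
baseR [385.7  45.3]
```

View pics/w6c.png

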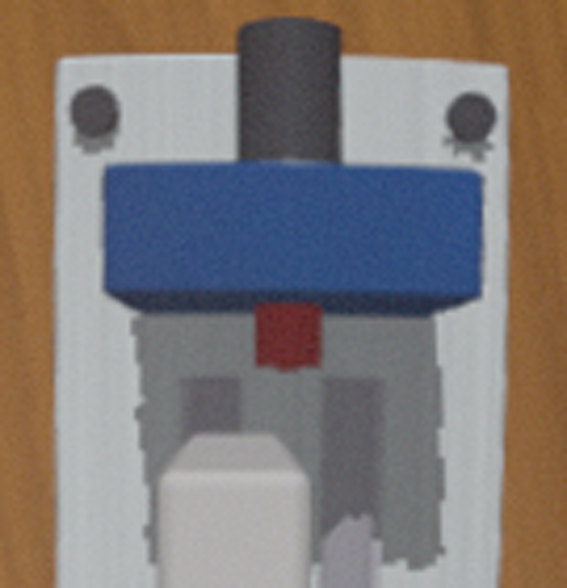

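carry_out([
  [1.7,0,0.5],
  [1.7,0,0.5],
  [0,2,0],
  [0,2.5,0],
  [0,2.5,0],
  [0,1,0],
  [0,0,0],
], fingers=[0.8,0.8,0.8,0.8,0.8,0.8,0.8], spin=[0,0,0,0,0,0,0])

```text
time_s: 10.62
ee_pos: [0.4976, -0.2747, 0.1052]
eef_rot: [-1.573, 0.003, -1.749]
force: [-0.5, 0.3, -0.8]
opening: 0.0113
```

```bash
python3 st.py
```

```text
t 10.62 p [ 0.4976 -0.2747  0.1052] rpy [ -90.13    0.18 -100.21] open 0.0113 F [-0.5  0.3 -0.8]
rest frame x,y mm [ 141.7 -540.6] jig [  2.1 -40.6]
tool axes [[-0.177, -0.002, 0.984], [-0.984, 0.003, -0.177], [-0.003, -1.0, -0.002]] F jig xy [-0.5  0.2]
```

carry_out([
  [0,0,-0.15],
  [0,1.5,0],
  [0,1.5,0],
  [0,0.7,0],
  [0,0,0],
], fingers=[0.8,0.8,0.8,0.8,0.8], spin=[0.5,0,0,0,0])

```text
time_s: 11.25
ee_pos: [0.4968, -0.2749, 0.0672]
eef_rot: [-1.571, 0.002, -1.758]
force: [-0.1, -0.2, -2.0]
opening: 0.0113
```

```bash
python3 st.py; python3 -c "
from h import *
import pickle
c=cap('wrist');save(cv2.resize(c['frame'][20:300,230:430],None,fx=2.1,fy=2.1),'w7.png')
c=cap('scene');save(cv2.resize(c['frame'][130:250,110:270],None,fx=4.5,fy=4.5),'s7.png')"
```

```text
t 11.25 p [ 0.4968 -0.2749  0.0672] rpy [ -90.01    0.12 -100.73] open 0.0113 F [-0.1 -0.2 -2. ]
rest frame x,y mm [ 141.1 -541.1] jig [  1.4 -41. ]
tool axes [[-0.186, 0.0, 0.983], [-0.983, 0.002, -0.186], [-0.002, -1.0, -0.0]] F jig xy [-0.1 -0.2]
```

View pics/w7.png

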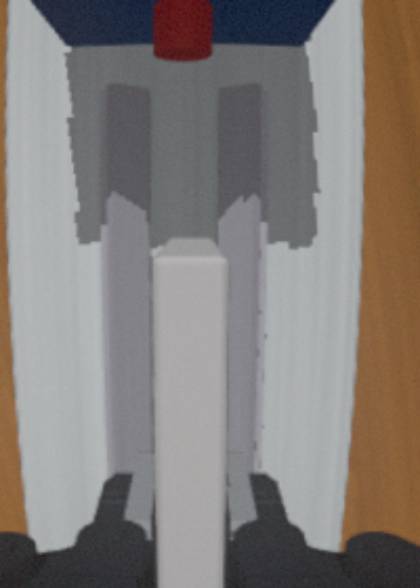

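View pics/s7.png

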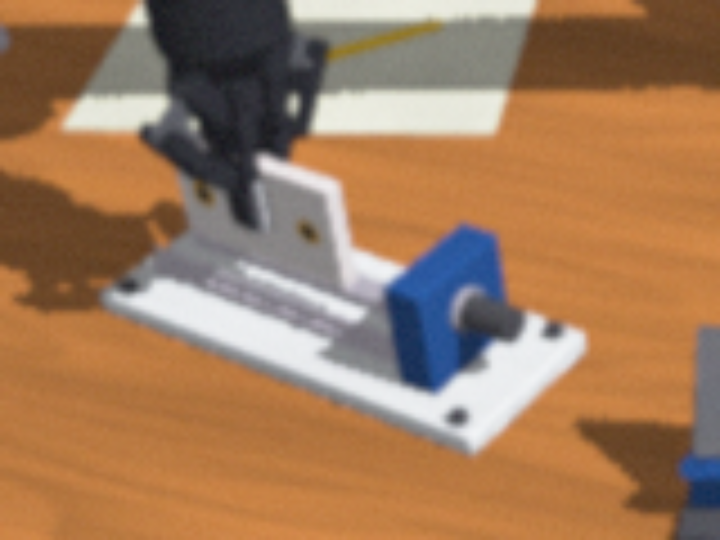

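carry_out([
  [0,0.7,-0.1],
  [0,0.7,0],
  [0,0.4,0],
  [0,0,0],
], fingers=[0.8,0.8,0.8,0.8], spin=[0,0,0,0])

```text
time_s: 11.85
ee_pos: [0.4964, -0.2751, 0.0491]
eef_rot: [-1.569, 0.001, -1.758]
force: [0.3, -0.0, -1.1]
opening: 0.0112
```

```bash
python3 st.py
```

```text
t 11.85 p [ 0.4964 -0.2751  0.0491] rpy [-8.9900e+01  7.0000e-02 -1.0072e+02] open 0.0112 F [ 0.3 -0.  -1.1]
rest frame x,y mm [ 140.7 -541.4] jig [  1.  -41.2]
tool axes [[-0.186, 0.002, 0.983], [-0.983, 0.001, -0.186], [-0.001, -1.0, 0.002]] F jig xy [0.3 0. ]
```

Now down slowly, about 8 mm to the floor expected.

carry_out([
  [0,0.4,0],
  [0,0.3,0],
  [0,0,0],
], fingers=[0.8,0.8,0.8], spin=[0,0,0])

```text
time_s: 12.22
ee_pos: [0.4965, -0.2752, 0.0418]
eef_rot: [-1.569, 0.001, -1.758]
force: [-0.0, -0.1, -2.5]
opening: 0.0113
```

carry_out([
  [0,0.2,0],
  [0,0,0],
], fingers=[0.8,0.8], spin=[0,0])

```text
time_s: 12.48
ee_pos: [0.4967, -0.2753, 0.0399]
eef_rot: [-1.568, 0.001, -1.758]
force: [-0.3, -0.2, -0.7]
opening: 0.011
```

carry_out([
  [0,0.2,0],
  [0,0,0],
], fingers=[0.8,0.8], spin=[0,0])

```text
time_s: 12.72
ee_pos: [0.4969, -0.2755, 0.04]
eef_rot: [-1.567, 0.0, -1.758]
force: [-1.1, -0.1, -2.5]
opening: 0.011
```

```bash
python3 st.py; python3 -c "
from h import *
c=cap('scene');save(cv2.resize(c['frame'][130:250,110:270],None,fx=4.5,fy=4.5),'s8.png')"
```

```text
t 12.72 p [ 0.4969 -0.2755  0.04  ] rpy [-8.9790e+01  2.0000e-02 -1.0072e+02] open 0.011 F [-1.1 -0.1 -2.5]
rest frame x,y mm [ 141.3 -541.6] jig [  1.5 -41.5]
tool axes [[-0.186, 0.004, 0.983], [-0.983, -0.0, -0.186], [-0.0, -1.0, 0.004]] F jig xy [-1.  -0.3]
```

View pics/s8.png

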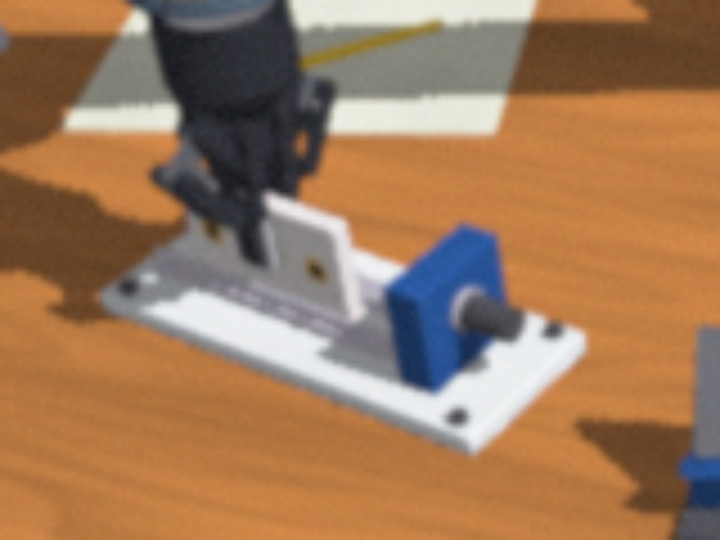

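carry_out([
  [0,0.3,0],
  [0,0,0],
], fingers=[0.8,0.8], spin=[0,0])

```text
time_s: 13.02
ee_pos: [0.4975, -0.2761, 0.04]
eef_rot: [-1.565, -0.001, -1.758]
force: [0.6, -0.1, -1.7]
opening: 0.0113
```

```bash
python3 st.py
```

```text
t 13.03 p [ 0.4975 -0.2761  0.04  ] rpy [-8.9640e+01 -7.0000e-02 -1.0071e+02] open 0.0113 F [ 0.6 -0.1 -1.7]
rest frame x,y mm [ 142. -542.] jig [  2.3 -42. ]
tool axes [[-0.186, 0.006, 0.983], [-0.983, -0.002, -0.186], [0.001, -1.0, 0.006]] F jig xy [0.6 0. ]
```

carry_out([
  [0,0.2,-0.1],
], fingers=[0.8], spin=[0])

```text
time_s: 13.15
ee_pos: [0.4975, -0.2764, 0.0394]
eef_rot: [-1.562, -0.002, -1.758]
force: [-3.7, 6.4, 51.1]
opening: 0.011
```

```bash
python3 st.py; python3 -c "
from h import *
import pickle
c=cap('wrist');save(cv2.resize(c['frame'][0:280,220:440],None,fx=2.1,fy=2.1),'w9.png')"; python3 st.py
```

```text
t 13.15 p [ 0.4975 -0.2764  0.0394] rpy [ -89.49   -0.12 -100.72] open 0.011 F [-3.7  6.4 51.1]
rest frame x,y mm [ 142.1 -542.3] jig [  2.4 -42.3]
tool axes [[-0.186, 0.008, 0.983], [-0.983, -0.004, -0.186], [0.002, -1.0, 0.009]] F jig xy [-4.8  5.6]
t 13.2 p [ 0.4975 -0.2764  0.0394] rpy [ -89.48   -0.12 -100.72] open 0.0114 F [-2.1  3.1 31.7]
rest frame x,y mm [ 142.1 -542.3] jig [  2.3 -42.3]
tool axes [[-0.186, 0.008, 0.983], [-0.983, -0.004, -0.186], [0.002, -1.0, 0.009]] F jig xy [-2.7  2.6]
```

View pics/w9.png

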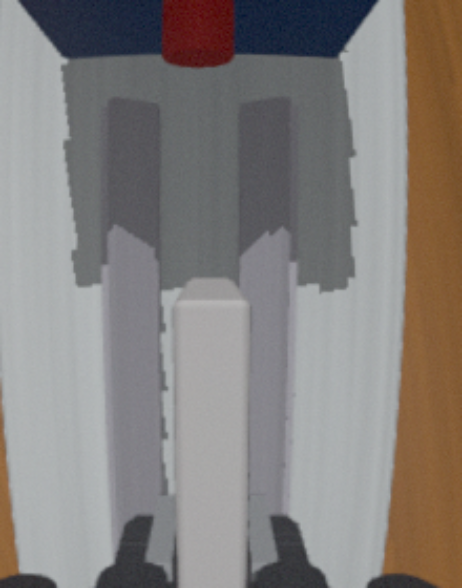

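carry_out([
  [0,-0.05,-0.2],
  [-0.7,0,0],
  [-0.9,0,0],
  [-0.9,0,0],
  [-0.7,0,0],
  [0,0,0],
], fingers=[0.8,0.8,0.8,0.8,0.8,0.8], spin=[0,0,0,0,0,0])

```text
time_s: 13.95
ee_pos: [0.5028, -0.2427, 0.0397]
eef_rot: [-1.56, -0.003, -1.757]
force: [0.6, -0.7, 2.9]
opening: 0.0109
```

```bash
python3 st.py; python3 -c "
from h import *
import pickle
c=cap('wrist');save(cv2.resize(c['frame'][0:280,220:440],None,fx=2.1,fy=2.1),'w10.png')"
```

```text
t 13.95 p [ 0.5028 -0.2427  0.0397] rpy [ -89.38   -0.19 -100.7 ] open 0.0109 F [ 0.6 -0.7  2.9]
rest frame x,y mm [ 137.8 -508.5] jig [ 1.3 -8.2]
tool axes [[-0.186, 0.01, 0.983], [-0.983, -0.005, -0.186], [0.003, -1.0, 0.011]] F jig xy [ 0.8 -0.6]
```

View pics/w10.png

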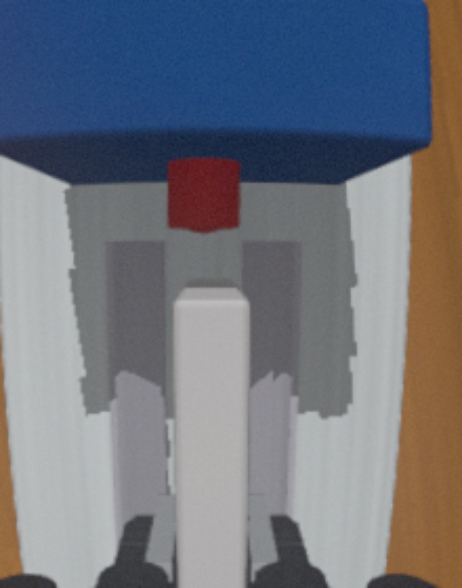

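carry_out([
  [-0.4,0,-0.1],
  [-0.4,0,0],
  [-0.4,0,0],
  [-0.3,0,0],
  [-0.2,0,0],
  [0,0,0],
], fingers=[0.8,0.8,0.8,0.8,0.8,0.8], spin=[0,0,0,0,0,0])

```text
time_s: 14.75
ee_pos: [0.5052, -0.2268, 0.0398]
eef_rot: [-1.559, -0.005, -1.758]
force: [-0.9, -1.3, 2.5]
opening: 0.0113
```

```bash
python3 st.py
```

```text
t 14.75 p [ 0.5052 -0.2268  0.0398] rpy [ -89.32   -0.3  -100.72] open 0.0113 F [-0.9 -1.3  2.5]
rest frame x,y mm [ 135.6 -492.5] jig [0.7 7.9]
tool axes [[-0.186, 0.011, 0.982], [-0.983, -0.007, -0.186], [0.005, -1.0, 0.012]] F jig xy [-0.6 -1.4]
```

```bash
python3 -c "
from h import *
import pickle
for i in range(3): print(np.round(robot.observe()['force'],1))
c=cap('wrist');save(cv2.resize(c['frame'][0:280,220:440],None,fx=2.1,fy=2.1),'w11.png')"; python3 st.py
```

```text
[-0.9 -1.3  2.5]
[-0.9 -1.3  2.5]
[-0.9 -1.3  2.5]
t 14.8 p [ 0.5053 -0.2268  0.0398] rpy [ -89.31   -0.3  -100.73] open 0.011 F [-0.5 -3.3  3.2]
rest frame x,y mm [ 135.7 -492.5] jig [0.7 7.9]
tool axes [[-0.186, 0.011, 0.982], [-0.983, -0.007, -0.186], [0.005, -1.0, 0.012]] F jig xy [ 0.1 -3.3]
```

View pics/w11.png

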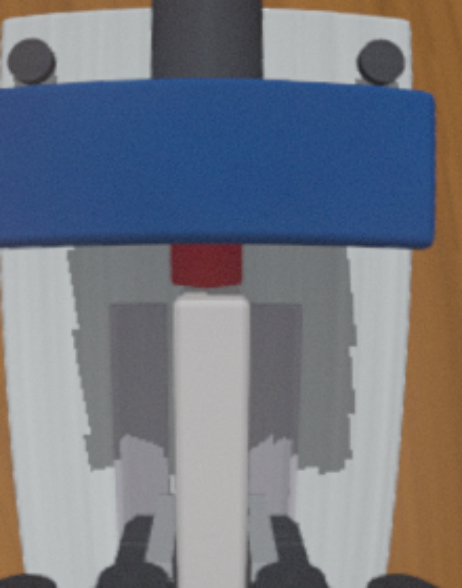

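carry_out([
  [-0.2,0,0],
  [-0.2,0,0],
  [-0.1,0,0],
], fingers=[0.8,0.8,0.8], spin=[0,0,0])

```text
time_s: 15.18
ee_pos: [0.5061, -0.2231, 0.0399]
eef_rot: [-1.558, -0.007, -1.758]
force: [-3.1, -8.8, 3.9]
opening: 0.0114
```

```bash
python3 st.py
```

```text
t 15.18 p [ 0.5061 -0.2231  0.0399] rpy [ -89.29   -0.41 -100.71] open 0.0114 F [-3.1 -8.8  3.9]
rest frame x,y mm [ 135.4 -488.7] jig [ 0.8 11.7]
tool axes [[-0.186, 0.011, 0.983], [-0.983, -0.009, -0.186], [0.007, -1.0, 0.012]] F jig xy [-1.4 -9.2]
```

carry_out([
  [-0.15,0,0],
  [-0.1,0,0],
], fingers=[0.8,0.8], spin=[0,0])

```text
time_s: 15.42
ee_pos: [0.5064, -0.2215, 0.04]
eef_rot: [-1.558, -0.008, -1.757]
force: [-2.6, -8.4, 4.2]
opening: 0.0112
```

carry_out([
  [-0.1,0,0],
], fingers=[0.8], spin=[0])

```text
time_s: 15.55
ee_pos: [0.5065, -0.2209, 0.04]
eef_rot: [-1.558, -0.009, -1.757]
force: [-2.6, -9.8, 3.2]
opening: 0.0113
```

```bash
python3 st.py
```

```text
t 15.55 p [ 0.5065 -0.2209  0.04  ] rpy [ -89.28   -0.52 -100.68] open 0.0113 F [-2.6 -9.8  3.2]
rest frame x,y mm [ 135.2 -486.6] jig [ 0.8 13.9]
tool axes [[-0.185, 0.011, 0.983], [-0.983, -0.011, -0.185], [0.009, -1.0, 0.013]] F jig xy [ -0.8 -10.2]
```

carry_out([
  [-0.1,0,0],
], fingers=[0.8], spin=[0])

```text
time_s: 15.68
ee_pos: [0.5066, -0.2204, 0.0401]
eef_rot: [-1.558, -0.01, -1.757]
force: [-3.6, -9.0, 3.6]
opening: 0.0111
```

carry_out([
  [-0.1,0,0],
], fingers=[0.8], spin=[0])

```text
time_s: 15.8
ee_pos: [0.5067, -0.22, 0.0401]
eef_rot: [-1.558, -0.011, -1.757]
force: [-3.0, -9.1, 4.5]
opening: 0.0114
```

```bash
python3 st.py;  python3 -c "
from h import *
c=cap('wrist');save(cv2.resize(c['frame'][0:280,220:440],None,fx=2.1,fy=2.1),'w12.png')"; python3 st.py
```

```text
t 15.8 p [ 0.5067 -0.22    0.0401] rpy [ -89.27   -0.61 -100.67] open 0.0114 F [-3.  -9.1  4.5]
rest frame x,y mm [ 135.1 -485.5] jig [ 0.9 14.9]
tool axes [[-0.185, 0.011, 0.983], [-0.983, -0.013, -0.185], [0.011, -1.0, 0.013]] F jig xy [-1.3 -9.5]
t 15.85 p [ 0.5067 -0.2199  0.0401] rpy [ -89.27   -0.61 -100.67] open 0.0113 F [-2.8 -8.4  4.8]
rest frame x,y mm [ 135.1 -485.5] jig [ 0.9 14.9]
tool axes [[-0.185, 0.011, 0.983], [-0.983, -0.013, -0.185], [0.011, -1.0, 0.013]] F jig xy [-1.2 -8.8]
```

View pics/w12.png

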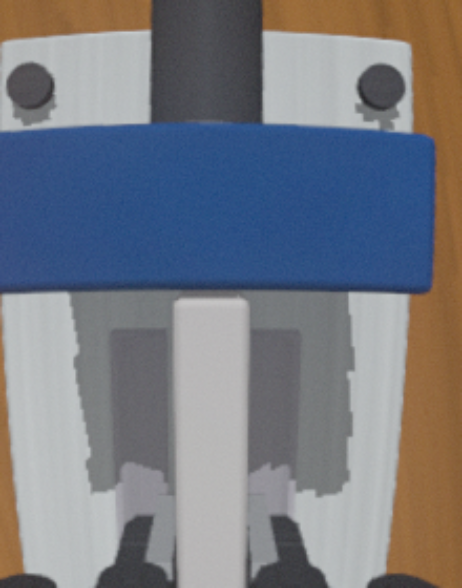

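carry_out([
  [-0.12,0,0],
], fingers=[0.8], spin=[0])

```text
time_s: 15.98
ee_pos: [0.5069, -0.2192, 0.0402]
eef_rot: [-1.558, -0.011, -1.757]
force: [-3.3, -9.2, 4.1]
opening: 0.0112
```

carry_out([
  [-0.12,0,0],
], fingers=[0.8], spin=[0])

```text
time_s: 16.1
ee_pos: [0.507, -0.2187, 0.0402]
eef_rot: [-1.558, -0.012, -1.757]
force: [-4.8, -15.7, 2.3]
opening: 0.0112
```

```bash
python3 st.py
```

```text
t 16.1 p [ 0.507  -0.2187  0.0402] rpy [ -89.25   -0.71 -100.65] open 0.0112 F [ -4.8 -15.7   2.3]
rest frame x,y mm [ 135.1 -484.3] jig [ 0.9 16.1]
tool axes [[-0.185, 0.011, 0.983], [-0.983, -0.015, -0.185], [0.012, -1.0, 0.013]] F jig xy [ -1.7 -16.3]
```

carry_out([
  [-0.1,0,0],
], fingers=[0.8], spin=[0])

```text
time_s: 16.23
ee_pos: [0.5071, -0.2187, 0.0402]
eef_rot: [-1.558, -0.014, -1.756]
force: [-5.4, -18.3, 1.3]
opening: 0.0114
```

```bash
python3 st.py
```

```text
t 16.23 p [ 0.5071 -0.2187  0.0402] rpy [ -89.25   -0.79 -100.63] open 0.0114 F [ -5.4 -18.3   1.3]
rest frame x,y mm [ 135.1 -484.3] jig [ 1.  16.1]
tool axes [[-0.184, 0.01, 0.983], [-0.983, -0.016, -0.184], [0.014, -1.0, 0.013]] F jig xy [ -1.9 -19. ]
```

Run:
```python
from h import *
for i in range(9):
    c=cap('scene' if i<8 else 'wrist'); o=robot.observe(); print(round(o['time_s'],2),np.round(o['force'],1),np.round(o['ee_pos'],4))
    if i==7: save(cv2.resize(c['frame'][130:250,110:270],None,fx=4.5,fy=4.5),'s13.png')
save(cv2.resize(c['frame'][0:280,220:440],None,fx=2.1,fy=2.1),'w13.png')
```

```text
16.27 [ -5.  -15.5   1.8] [ 0.5071 -0.2187  0.0402]
16.32 [ -4.7 -14.7   2.3] [ 0.5071 -0.2187  0.0402]
16.38 [ -5.3 -15.5   2.1] [ 0.5071 -0.2187  0.0402]
16.43 [ -5.1 -15.5   2.1] [ 0.5071 -0.2188  0.0402]
16.48 [ -5.5 -15.1   2.8] [ 0.5071 -0.2187  0.0402]
16.52 [ -4.6 -14.9   2.2] [ 0.5071 -0.2187  0.0402]
16.57 [ -5.4 -15.    1.9] [ 0.5071 -0.2187  0.0402]
16.62 [ -4.9 -15.    2.4] [ 0.5071 -0.2187  0.0402]
16.68 [ -5.1 -15.1   2.4] [ 0.5071 -0.2187  0.0402]
```

View pics/w13.png

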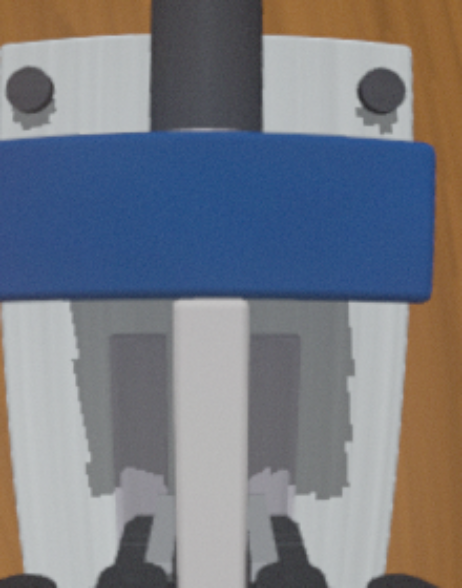

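View pics/s13.png

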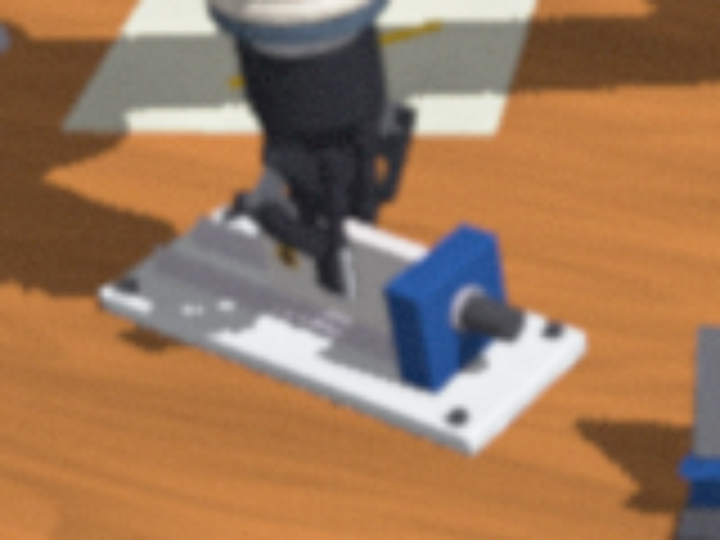

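```bash
python3 -c "
from h import *
print(robot.close_job())"; python3 st.py
```

```text
the job is handed in; nothing more can be done
None
the job is handed in; nothing more can be done
```

The job is handed in at about 16.7 s. The white plate is upright on the slot floor, pressed home against the blue stop and still gripped at 70 N.

**What I did:**
- **Grasp:** the arm can only turn about the tool's own y axis, so I could not slope the fingers along the plate. I closed vertical jaws slowly at 20 N instead, which stood the plate upright between the pads. I then raised the grip to 70 N and lifted it.
- **Loading:** I lowered it into the slot with its leading edge about 40 mm short of the plunger. I then slid it along in small steps until the force jumped, which I took as the stop.

**Last checks:**
- **Contact with the stop:** the wrist picture showed no gap at the stop block. The tool stood at y = 16.1 mm in the jig, about 16 mm expected.
- **Push:** it held steady at about 16 N over 0.45 s. Less the 6.5 N spring and some friction, that leaves an estimated 6 to 9 N on the stop.
- **Position and tilt:** the tool was about 1 mm off the slot's middle line, under 1° off vertical and within 0.2° of the slot's direction. All of these are well inside the limits.
- **Grey plate:** I never touched it, and it looked unmoved in the last picture that showed it whole, taken before loading.

**What was off or not checked:**
- **Floor contact:** one short press to confirm it read 51 N downward at the wrist for a moment, so it was firmer than I meant. That was on the slot floor, not the stop.
- **Plate height:** two readings of how far its lower edge hung below the fingertips differed by about 2 mm (25 and 27 mm). Floor contact at tool height 0.040 m fits between them.
- **Inferred values:** plunger travel and stop force came from position, wrist force and pictures; neither was measured directly.

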